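# Sweep offcuts into the bin and gauge the height of a steel bar

## Task

The sawn offcuts lie where the bridge gauge has to stand: sweep all four over the front edge of the worktop into the open bin with the bench brush, not with the gripper or the gauge, and put the brush back down on the worktop. Then lower the bridge gauge gently over the steel bar, both feet flat on the worktop and the whole of its sprung foot resting on top of the bar, and leave it standing there showing the bar's height. Leave the bar and everything else on the worktop where they lie.

Things in the scene. Friction and masses are not known exactly. Their poses are not given: they have to be found in the camera images.
- bar: dark steel spacer bar lying loose on the worktop, 26 mm (its x) by 120 mm (its y, the long axis) by 20 mm high (z), 0.5 kg. Origin at the centre of its underside; its +x side faces the worktop's front edge. The part whose height is wanted.
- offcut1: sawn dark steel offcut, 22 x 18 x 18 mm high, loose; the four offcuts lie side by side in a band beyond the bar's +x side, centres 70 to 96 mm from the bar's long centre line and within 55 mm of its middle along its length. Origin at the centre of its underside.
- offcut2: sawn dark steel offcut, flat, 26 x 20 x 12 mm high, loose, in the same band. Origin at the centre of its underside.
- offcut3: sawn dark steel round slug, 22 mm diameter, 14 mm high, standing on its flat end, loose, in the same band. Origin at the centre of its underside.
- offcut4: sawn dark steel cube-like offcut, 20 x 20 x 20 mm, loose, in the same band. Origin at the centre of its underside.
- brush: wooden bench brush standing on its bristles, 0.2 kg. Origin under the middle of its head; x along the head, the handle points to -x. Black bristles, one rigid block 170 mm (x) by 30 mm (y), 0 to 34 mm high; on them the wooden stock, 176 by 36 mm, 34 to 56 mm high; the round handle, 18 to 24 mm thick, reaches 197 mm from the origin, its axis 46 to 54 mm high.
- brush_grip (a point): middle of the brush's wooden stock, 45 mm straight above the brush's origin; grip it across the stock's 36 mm (the brush's y).
- gauge: grey metal bridge height gauge, 0.5 kg, standing on two steel feet. Origin midway between the feet, level with their undersides; y along the bridge, x across it. Feet 40 mm (x) by 28 mm (y), centred at y = -68 and +68 mm, 108 mm clear between them. Legs 24 x 18 mm. Beam 24 mm (x) by 154 mm (y), 48 to 72 mm high. Black readout box on its +x face at y 30 to 70 mm, 12 mm proud.
- gauge_grip (a point): middle of the gauge's beam, 60 mm straight above the gauge's origin; grip the beam across its 24 mm (the gauge's x). The stem of the slide foot runs up through it; the stem's cap is 86 mm above the gauge's origin when the reading is 0 and rises with the reading.
- gauge_foot (a joint): the slide foot's reading in m: height of the foot's underside above the plane of the two feet; 0 fully down, up to 0.032. A spring holds it down (about 0.8 N at 0, 1.6 N at 0.020, plus 0.5 N of weight), and it rises as the gauge is lowered onto a part.
- foot_face (a point): centre of the underside of the slide foot, a flat steel disc of 14 mm diameter, on the gauge's own z axis (x = y = 0).
- bin: grey tilt-out bin, fixed, hung open somewhere along the worktop's front edge. Origin at the centre of its floor; x away from the robot, y along the edge. 380 mm wide (y), 140 deep, 120 high, walls 4 mm, tilted 0.3 rad: its mouth reaches from 8 mm behind the edge to 126 mm beyond it, its back rim 30 mm and its front rim 71 mm below the worktop's top.
- edge (a point): point on the worktop's straight front edge, at the level of its top; the edge runs along world y at this x.
- mug: white ceramic mug, 80 mm across, 92 mm high; bystander. Origin at the centre of its underside.
- tape_gun: yellow tape gun with a roll of tape, about 220 x 60 x 115 mm high; bystander. Origin at the centre of its underside.
Not all that is in view belongs to the job. Of the things that look like the gauge, the smaller one is meant. Several things have the shape of the bar; the one meant has the colours described above.

How it is judged (in metres and radians):
On the way, in this order (a step that is already met when the one before it is completed fails the run):
1. all four offcuts are in the bin (z of offcut1 in the frame of bin between -0.03 and 0.1 m and y of offcut1 in the frame of bin between -0.19 and 0.19 m and x of offcut1 in the frame of bin between -0.1 and 0.12 m and z of offcut2 in the frame of bin between -0.03 and 0.1 m and y of offcut2 in the frame of bin between -0.19 and 0.19 m and x of offcut2 in the frame of bin between -0.1 and 0.12 m and z of offcut3 in the frame of bin between -0.03 and 0.1 m and y of offcut3 in the frame of bin between -0.19 and 0.19 m and x of offcut3 in the frame of bin between -0.1 and 0.12 m and z of offcut4 in the frame of bin between -0.03 and 0.1 m and y of offcut4 in the frame of bin between -0.19 and 0.19 m and x of offcut4 in the frame of bin between -0.1 and 0.12 m), for 0.2 s.
2. the gauge stands over the bar, both feet on the worktop, its slide foot on the bar and reading the bar's height (height (world z) of gauge between -0.003 and 0.003 m and angle between gauge's own z axis and vertical below 0.04 rad and value of joint gauge_foot between 0.0185 and 0.0215 m and contact force between gauge and bar above 0.4 N and x of foot_face in the frame of bar between -0.0075 and 0.0075 m and y of foot_face in the frame of bar between -0.053 and 0.053 m), for 0.2 s.
At the end, for the whole second after the job is handed in: All offcuts in the bin; brush at rest on the worktop; gauge at rest, feet on the worktop (3 mm, tilt under 0.04 rad), slide foot pressing on the bar within 7.5 mm of its long centre line and 53 mm of its middle, reading 18.5 to 21.5 mm; bar within 20 mm of its start (all of step 1 and all of step 2 and height (world z) of brush between -0.01 and 0.07 m and linear speed of each of brush, gauge below 0.02 m/s and distance of bar from where it was at the start of the episode below 0.02 m); the robot touches nothing.
It fails at once if an offcut is touched with the gripper or the arm instead of the brush (contact force between any of the fingers, the arm and offcut1 above 0.5 N or contact force between any of the fingers, the arm and offcut2 above 0.5 N or contact force between any of the fingers, the arm and offcut3 above 0.5 N or contact force between any of the fingers, the arm and offcut4 above 0.5 N).
It fails at once if an offcut is pushed with the gauge (contact force between gauge and offcut1 above 1 N or contact force between gauge and offcut2 above 1 N or contact force between gauge and offcut3 above 1 N or contact force between gauge and offcut4 above 1 N).
It fails at once if the gauge is dropped onto the bar (falling faster than 0.35 m/s when less than 40 mm above its seat) (linear speed of gauge above 0.35 m/s and horizontal distance between foot_face and bar below 0.03 m and height (world z) of gauge below 0.04 m).
It fails at once if the mug or the tape gun is moved by more than 20 mm (distance of any of mug, tape_gun from where it was at the start of the episode above 0.02 m).
It also fails if it takes over 72 s, if anything falls off the work surface, if the arm or the gripper's body presses on something with over 40 N, if the wrist force passes 120 N, or if a joint passes its speed limit or range.

## Robot

A 7-joint arm with a two-finger parallel gripper is mounted at the origin on the work surface. World frame = base frame: x ahead of the robot, y to its left, z up, the work surface at z = 0. Lengths are in mm, angles in rad, forces in N, time in s.
With the tool pointing down it reaches from about 425 to 950 mm from the base axis. Payload 4.7 kg.
Tool frame: the origin (TCP) lies midway between the tips of the shut fingers; the grasp point (between the pads) lies 19 mm behind it; y points along the fingers, x is the direction in which the jaws open and shut, and the axes are right-handed (so a half turn about y gives the same grasp; the last joint's range is limited). The gripper opens to 85 mm and grips with 20 to 120 N. Pads are 22 mm wide; open, the fingers measure 114 mm over their backs; the gripper's body (76 mm by 85 mm) begins 54 mm behind the grasp point. The pads swing forward as they close: fully open they stand 13 mm farther back than shut.
Start: joints at [-1.251, 0.469, -0.049, 1.532, 0.024, 1.141, -0.082], TCP at [230.655, 634.387, 231.335] pointing down, gripper open.
Joint ranges: [-2.59, 2.59], [-0.33, 1.99], [-1.39, 1.29], [0.1, 2.45], [-1.04, 4.18], [0.21, 1.99], [-2.66, 2.66]. Speed limits (rad/s): [2.57, 2.57, 3.14, 3.14, 3.14, 3.14, 3.14].

## Interface

Orientations are given as a 3x3 rotation matrix whose columns are the frame's x, y, z axes.
In Python, from plant import readout, cams, job gives the robot as it stands. The module is installed in compiled form; this text tells all that it offers.
- The arm moves only by the shell command python3 -m handwheel 'ROWS' [FORCE]. ROWS is JSON, a list of rows, each a list of 5 numbers: the shift along the tool's x, y, z as a fraction of full scale, then the turn about the tool's y as a fraction of full scale, then the finger opening in mm, from 0 to 85.4. A call has 1 to 10 rows; each row shifts and turns the commanded pose from where the row before left it, along the tool's axes as they then stand; what a row does not reach is not made up. Full scale, the value 1, is 3 cm for a shift and 6 degrees for a turn. A row lasts 1/12 s, in which the tool goes at most 41.7 mm and 7.16 degrees, less where a joint would pass 70% of its speed; a pose out of reach is approached as far as the arm can. A call with a number of a shift or a turn outside -1 to 1 is refused whole. A call with a gripper value outside its range is refused whole. The fingers move at their own pace and stop on an object; FORCE is the grip in N (left out, the last holds). Time passes only in rows, so rows that do not move let the fingers close. It gives the time, the measured TCP pose, the force and the opening at its end, in the units of the state.
- readout.get_obs(): the state, without advancing time (a new reading comes with each control period).
- cams.grab_frame(name): name is "scene" or "top" or "wrist"; returns a dict with "frame" (420x560x3 uint8, red, green, blue), "fovy" (degrees; the focal length in pixels is half the picture's height over the tangent of half this angle, whatever the lens; pixels are square), "cx", "cy" (the principal point, pixels), "view" (4x4, takes a point from world to camera coordinates). Camera axes: x right, y up, looking along -z (the intrinsics and any distortion apply to the point x, -y, -z); pixel columns grow to the right and rows downward; lengths in mm; the calibration is good to about 2 mm. A picture is of the moment at which its call begins. There is no depth.
- job.hand_in(): hands the job in, once; it reports no verdict.
The state is a dict: "time_s": time; "q": joint angles; "joint_velocities": joint speeds; "joint_torque": joint torques, N m; "tool_pos": TCP position; "tcp_rot": TCP orientation; "wrist_force": force on the tool from outside, world axes, zero at the start; "torque": the same for the moment, N m; "gripper_width": opening from 0.0 (shut) to 1.0 (fully open).
Only numpy, scipy, OpenCV 4.12 (cv2) and the standard library are available. Lean on these libraries where they do the work, as an engineer would, in place of code of your own. Each camera call takes 0.05 s, during which the arm holds its last target. There are 200 camera calls.

## Working session

There is one attempt and no reset: what is moved stays moved. The work goes in short steps, Python scripts to look and compute and a shell command to move; the robot and the scene stay as the last step left them, time stands still between calls to the robot, and variables do not carry over. Pictures are saved under pics/ and viewed, about 8 in all and at most 12, crops included, and the job is handed in when it is done.

```bash
mkdir -p pics; cat > h.py <<'E'
import numpy as np, cv2, json, pickle
from plant import readout, cams
def grab(n, save=None):
    d=cams.grab_frame(n); 
    if save: cv2.imwrite(f'pics/{save}.png', d['frame'][:,:,::-1])
    pickle.dump(d,open(f'pics/{n}.pkl','wb')); return d
def ray(d,u,v):
    f=d['frame'].shape[0]/2/np.tan(np.radians(d['fovy'])/2)
    V=np.array(d['view']); R=V[:3,:3]; c=-R.T@V[:3,3]
    r=R.T@np.array([(u-d['cx'])/f,-(v-d['cy'])/f,-1]); return c,r
def onz(d,u,v,z):
    c,r=ray(d,u,v); return c+r*(z-c[2])/r[2]
def proj(d,p):
    f=d['frame'].shape[0]/2/np.tan(np.radians(d['fovy'])/2)
    V=np.array(d['view']); q=V[:3,:3]@np.array(p)+V[:3,3]
    return d['cx']+f*q[0]/-q[2], d['cy']-f*q[1]/-q[2]
E
python3 - <<'E'
from h import *
o=readout.get_obs(); print({k:np.round(v,3).tolist() for k,v in o.items()})
for n in('top','scene'):
    d=grab(n,n+'0'); print(n,[k for k in d],d['fovy'],d['cx'],d['cy'],np.round(d['view'],3).tolist())
a=cv2.imread('pics/top0.png');b=cv2.imread('pics/scene0.png')
E
```

```text
{'time_s': 0.0, 'q': [-1.251, 0.469, -0.049, 1.534, 0.024, 1.141, -0.082], 'joint_velocities': [-0.0, 0.001, 0.001, 0.001, -0.001, -0.0, 0.001], 'joint_torque': [0.001, -51.031, -0.047, -23.771, 0.011, 0.007, 0.0], 'tool_pos': [230.478, 633.791, 230.246], 'tcp_rot': [[0.342, -0.001, -0.94], [0.94, -0.002, 0.342], [-0.002, -1.0, -0.0]], 'wrist_force': [0.116, 0.654, -0.432], 'torque': [-0.028, -0.023, 0.001], 'gripper_width': 1.001}
top ['frame', 'fovy', 'cx', 'cy', 'view'] 50.93390929183806 281.39984446743995 214.44829686646835 [[-0.018, -1.0, -0.001, 20.283], [0.995, -0.018, 0.099, -478.045], [-0.099, 0.001, 0.995, -1569.893], [0.0, 0.0, 0.0, 1.0]]
scene ['frame', 'fovy', 'cx', 'cy', 'view'] 54.5111106877124 283.0814633367498 207.0171279344074 [[0.509, 0.861, 0.0, -231.287], [-0.682, 0.403, 0.611, 336.888], [0.526, -0.311, 0.792, -1394.678], [0.0, 0.0, 0.0, 1.0]]
```

View pics/top0.png

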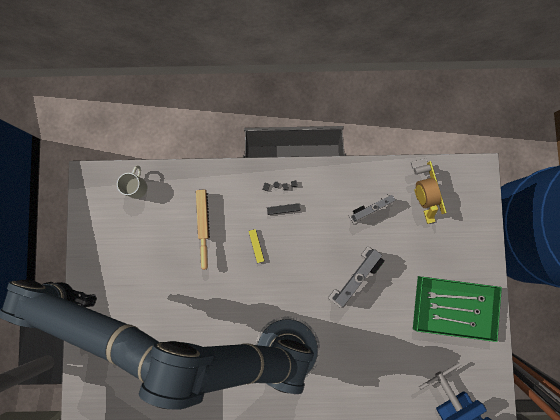

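View pics/scene0.png

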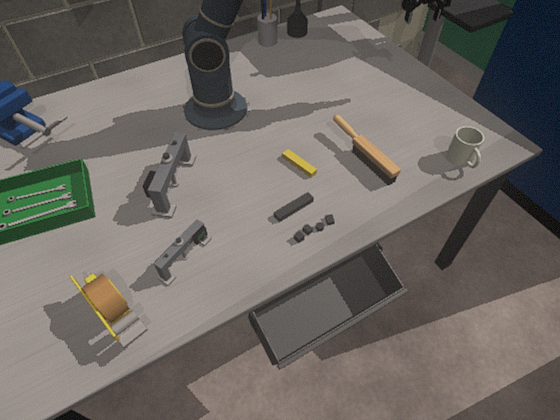

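The two bars are dark at top (286,210) and yellow at (257,246). The dark steel one fits the description. The two gauges are at (371,209) and (357,277), and the upper one looks smaller. I'll confirm both in an enlarged crop and measure.

```bash
python3 - <<'E'
from h import *
d=pickle.load(open('pics/top.pkl','rb')); s=pickle.load(open('pics/scene.pkl','rb'))
im=cv2.imread('pics/top0.png'); c=cv2.resize(im[120:310,190:400],None,fx=3.8,fy=3.1*1.226,interpolation=cv2.INTER_CUBIC)
c=cv2.resize(im[150:305,190:400],None,fx=3.8,fy=3.8,interpolation=cv2.INTER_CUBIC); cv2.imwrite('pics/crop1.png',c); print(c.shape)
# px scale
print(onz(d,286,210,20), onz(d,287,210,20))
hsv=cv2.cvtColor(im,cv2.COLOR_BGR2HSV)
wood=cv2.inRange(hsv,(8,90,120),(20,200,255)); wood[:, :180]=0; wood[:,230:]=0
P=np.column_stack(np.nonzero(wood))[:,::-1]; P=P[(P[:,1]>170)&(P[:,1]<280)]
print('brush',P.min(0),P.max(0))
W=np.array([onz(d,u,v,56)[:2] for u,v in P]); m,st,vt=cv2.PCACompute2(W,None); print(m,vt)
a=(W-m)@vt.T; 
for lo in np.arange(-160,160,20):
    k=(a[:,0]>=lo)&(a[:,0]<lo+20)
    if k.any(): print(lo, a[k,1].min().round(),a[k,1].max().round())
g=cv2.cvtColor(im,cv2.COLOR_BGR2GRAY)
dk=(g<85).astype(np.uint8); n,l,stt,ce=cv2.connectedComponentsWithStats(dk[160:300,180:410])
for i in range(1,n):
    if stt[i,4]>15: 
        u,v=ce[i]+[180,160]; print('dark',stt[i]+[180,160,0,0,0],onz(d,u,v,18).round(0))
for v in range(145,166,1): print(v,im[v,[200,230,290,380]].mean(1).round(),end=' ')
print(onz(d,290,157,0),onz(d,100,160,0))
E
```

```text
(589, 798, 3)
[494.61446015  -5.41270415  20.        ] [494.54809595  -9.03854565  20.        ]
brush [196 190] [207 269]
[[454.86529865 293.04300997]] [[4898.98271965]
 [  77.86163786]]Traceback (most recent call last):
  File "<stdin>", line 12, in <module>
ValueError: matmul: Input operand 1 has a mismatch in its core dimension 0, with gufunc signature (n?,k),(k,m?)->(n?,m?) (size 1 is different from 2)
```

View pics/crop1.png

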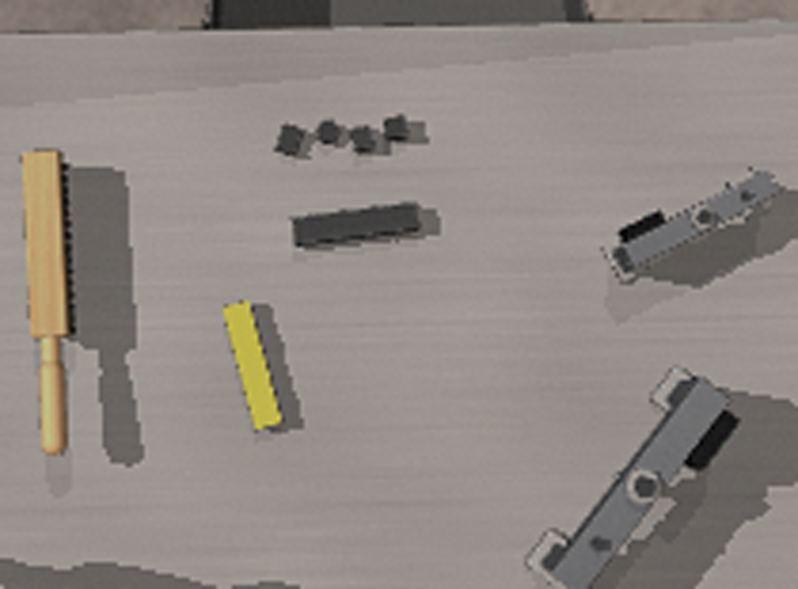

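The crop confirms it. The dark bar is at crop (357,225). The smaller gauge is at crop (697,220), with its readout on the upper-left side, so its +x faces front-left. The larger gauge at crop (640,480) and the yellow bar are decoys. The offcuts are at crop y≈133, x 292–400.

```bash
python3 - <<'E'
from h import *
d=pickle.load(open('pics/top.pkl','rb'))
im=cv2.imread('pics/top0.png')
def C(u,v,z): return onz(d,190+(u+.5)/3.8-.5,150+(v+.5)/3.8-.5,z).round(1)
def box(mask,z,name):
    m=np.zeros_like(mask); m[:]=mask
    c=max(cv2.findContours(m,cv2.RETR_EXTERNAL,cv2.CHAIN_APPROX_NONE)[0],key=cv2.contourArea)
    W=np.array([onz(d,*p[0],z)[:2] for p in c],np.float32); r=cv2.minAreaRect(W); print(name,np.round(r[0],1),np.round(r[1],1),round(r[2],1))
hsv=cv2.cvtColor(im,cv2.COLOR_BGR2HSV); g=im.max(2)
wood=cv2.inRange(hsv,(5,70,100),(25,220,255)); w=wood.copy(); w[:, :190]=0; w[:,215:]=0; w[238:]=0; w[:185]=0
box(w,56,'stock'); w=wood.copy(); w[:, :190]=0; w[:,215:]=0; w[:242]=0; box(w,50,'handle')
b=(g<75).astype(np.uint8)*255; m=np.zeros_like(b); m[200:220,262:303]=b[200:220,262:303]; box(m,20,'bar')
m[:]=0; m[175:196,255:306]=b[175:196,255:306]
for c in cv2.findContours(m,cv2.RETR_EXTERNAL,cv2.CHAIN_APPROX_NONE)[0]:
    W=np.array([onz(d,*p[0],16)[:2] for p in c],np.float32); print('off',len(c),W.min(0).round(),W.max(0).round())
print('bar corners',C(293,217,20),C(297,248,20),C(416,204,20),C(422,234,20))
print('gauge beam ends', C(625,262,72),C(768,182,72),'cap',C(706,216,86),'readout',C(642,226,60))
print('brush bristle/stock corners',C(23,152,56),C(60,151,56),C(30,336,56),C(70,335,56),'tip',C(53,452,50))
print('edge',C(300,29,0),C(30,33,0),C(700,21,0),'bin',C(205,27,-30),C(590,22,-30))
print('mug',onz(d,128,184,92).round(),'tape',onz(d,428,192,80).round())
E
```

```text
stock [484.  295.4] [169.5  34.9] 2.8
handle [335.9 289.1] [95.4 22.8] 4.0
bar [498.9   3.4] [ 26.7 118.3] 6.1
off 19 [572. -14.] [594.   7.]
off 20 [570.  55.] [596.  77.]
off 14 [580.  22.] [599.  37.]
off 18 [583. -44.] [601. -25.]
bar corners [507.8  64.3  20. ] [478.   60.9  20. ] [518.2 -53.5  20. ] [489.2 -58.6  20. ]
gauge beam ends [ 454.3 -242.6   72. ] [ 526.2 -377.5   72. ] cap [ 494.  -315.8   86. ] readout [ 488.7 -261.6   60. ]
brush bristle/stock corners [569.5 315.2  56. ] [569.8 280.5  56. ] [397.  308.5  56. ] [397.2 271.4  56. ] tip [289.7 288.3  50. ]
edge [695.1  55.3   0. ] [696.  319.4   0. ] [ 695.9 -336.1    0. ] bin [705.9 150.7 -30. ] [ 703.9 -233.   -30. ]
mug [588. 544.  92.] tape [ 542. -503.   80.]
```

```bash
python3 -m handwheel '[[-0.49,0,-0.74,0,85],[-0.49,0,-0.74,0,85],[-0.49,0,-0.74,0,85],[-0.49,0,-0.74,0,85],[-0.49,0,-0.74,0,85],[-0.49,0,-0.74,0,85],[-0.49,0,-0.74,0,85],[-0.49,0,-0.74,0,85],[-0.49,0,-0.74,0,85],[-0.49,0,-0.74,0,85]]' 40; python3 -m handwheel '[[-0.49,0,-0.74,0,85],[-0.49,0,-0.74,0,85],[-0.49,0,-0.74,0,85],[-0.49,0,-0.74,0,85],[-0.49,0,-0.74,0,85],[-0.45,0,-0.7,-0.75,85],[0,0,0,-1,85],[0,0,0,-1,85],[0,0,0,-1,85],[0,0,0,0,85]]'
python3 - <<'E'
from h import *
d=grab('wrist','w1'); print(d['fovy'],np.round(d['view'],2).tolist()); 
E
```

```text
time_s: 0.93
tool_pos: [389.5, 419.0, 230.9]
tcp_rot: [[0.342, -0.001, -0.94], [0.94, -0.001, 0.342], [-0.001, -1.0, 0.0]]
wrist_force: [1.0, -0.0, -0.1]
gripper_width: 0.995
time_s: 1.77
tool_pos: [483.2, 293.1, 230.9]
tcp_rot: [[-0.045, -0.001, -0.999], [0.999, -0.0, -0.045], [-0.0, -1.0, 0.001]]
wrist_force: [0.2, -0.5, -0.8]
gripper_width: 0.995
71.12079900189838 [[-0.04, 1.0, 0.0, -270.83], [-0.95, -0.04, -0.32, 510.18], [-0.32, -0.01, 0.95, -222.39], [0.0, 0.0, 0.0, 1.0]]
```

View pics/w1.png

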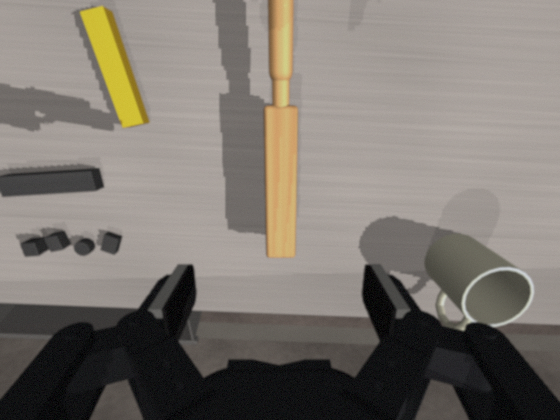

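Wrist view: the stock lies at (266–298, 107–258) between the fingers, with the bar and offcuts at left and the mug clear at right. I'll cross-check positions from this view.

```bash
python3 - <<'E'
from h import *
d=pickle.load(open('pics/wrist.pkl','rb'))
for p,z in[((265.5,107.5),56),((298,107),56),((268,258),56),((296.5,257.5),56),((0,175),20),((97,168),20),((103,187),0),((112,240),18),((83,245),14),((57,239),12),((33,246),18)]: print(p,onz(d,*p,z).round(1))
E
```

```text
(265.5, 107.5) [400.  275.2  56. ]
(298, 107) [398.1 308.4  56. ]
(268, 258) [572.3 283.3  56. ]
(296.5, 257.5) [570.1 317.7  56. ]
(0, 175) [492.5 -48.6  20. ]
(97, 168) [478.5  71.3  20. ]
(103, 187) [507.9  63.    0. ]
(112, 240) [575.2  75.2  18. ]
(83, 245) [586.3  32.7  14. ]
(57, 239) [579.9  -2.2  12. ]
(33, 246) [588.7 -31.3  18. ]
```

```bash
python3 -m handwheel '[[0.07,0.8,-0.03,0,85],[0,0.8,0,0,85],[0,0.8,0,0,85],[0,0.8,0,0,85],[0,0.8,0,0,85],[0,0.8,0,0,85],[0,0.8,0,0,85],[0,0.6,0,0,85],[0,0.4,0,0,85],[0,0,0,0,85]]'; python3 -m handwheel '[[0,0,0,0,20],[0,0,0,0,20],[0,0,0,0,20],[0,0,0,0,20],[0,0,0,0,20],[0,0,0,0,20],[0,0,0,0,20],[0,0,0,0,20]]' 60
```

```text
time_s: 2.65
tool_pos: [482.5, 294.7, 30.8]
tcp_rot: [[-0.043, -0.004, -0.999], [0.999, -0.003, -0.043], [-0.003, -1.0, 0.004]]
wrist_force: [-0.1, 0.7, 0.3]
gripper_width: 0.994
time_s: 3.32
tool_pos: [485.0, 296.0, 34.7]
tcp_rot: [[-0.044, 0.002, -0.999], [0.999, 0.001, -0.044], [0.001, -1.0, -0.002]]
wrist_force: [-0.9, -1.1, 6.4]
gripper_width: 0.409
```

```bash
python3 -m handwheel '[[0,-0.5,0,0,20],[0,-0.8,0,0,20],[0,-1,0,0,20],[0,-0.7,0,0,20],[0,0,0,0,20],[0,0,0,0,20]]'; python3 -m handwheel '[[-0.5,0,-0.15,0,20],[-0.9,0,-0.15,0,20],[-0.9,0,-0.15,0,20],[-0.9,0,-0.15,0,20],[-0.9,0,-0.15,0,20],[-0.9,0,-0.15,0,20],[-0.9,0,-0.15,0,20],[-0.9,0,-0.15,0,20],[-0.9,0,-0.15,0,20],[-0.9,0,-0.15,0,20]]';  python3 -m handwheel '[[-0.7,0,0,0.5,20],[0,0,0,0.8,20],[0,0,0,1,20],[0,0,0,1,20],[0,0,0,1,20],[0,0,0,1,20],[0,0,0,1,20],[0,0,0,1,20],[0,0,0,1,20],[0,0,0,1,20]]'; python3 -m handwheel '[[0,0,0,1,20],[0,0,0,1,20],[0,0,0,1,20],[0,0,0,1,20],[0,0,0,1,20],[0,0,0,0.7,20],[0,0,0,0,20],[0,0,0,0,20]]'
python3 - <<'E'
from h import *
grab('scene','s2'); grab('wrist','w2')
a=cv2.imread('pics/s2.png')[80:300,180:440]; b=cv2.imread('pics/w2.png')
cv2.imwrite('pics/v2.png',np.hstack([cv2.resize(a,(400,338)),cv2.resize(b,(400,338))]))
E
```

```text
time_s: 3.82
tool_pos: [484.5, 295.9, 124.2]
tcp_rot: [[-0.044, 0.002, -0.999], [0.999, 0.001, -0.044], [0.001, -1.0, -0.002]]
wrist_force: [-0.5, -0.4, -2.0]
gripper_width: 0.406
time_s: 4.65
tool_pos: [539.0, 38.4, 121.3]
tcp_rot: [[-0.044, -0.004, -0.999], [0.999, -0.001, -0.044], [-0.0, -1.0, 0.004]]
wrist_force: [-0.1, 0.4, -2.2]
gripper_width: 0.411
time_s: 5.48
tool_pos: [540.0, 19.0, 121.9]
tcp_rot: [[0.806, -0.003, -0.592], [0.592, -0.0, 0.806], [-0.002, -1.0, 0.002]]
wrist_force: [-0.1, -0.8, -1.9]
gripper_width: 0.406
time_s: 6.15
tool_pos: [540.4, 19.1, 122.2]
tcp_rot: [[0.999, -0.002, -0.045], [0.045, -0.0, 0.999], [-0.002, -1.0, -0.0]]
wrist_force: [0.0, -0.8, -2.8]
gripper_width: 0.407
```

View pics/v2.png

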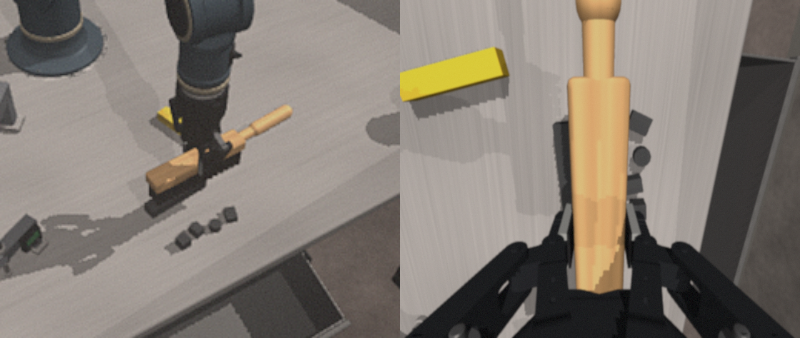

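```bash
python3 -m handwheel '[[0,0.8,0,0,20],[0,0.8,0,0,20],[0,0.6,0,0,20],[0,0.4,0,0,20],[0,0.15,0,0,20],[0,0,0,0,20],[0,0,0,0,20]]'; python3 -m handwheel '[[0,0.05,0,0,20],[0,0,0,0,20],[0,0,0,0,20]]'
python3 - <<'E'
from h import *
grab('scene','s3'); grab('wrist','w3')
E
```

```text
time_s: 6.83
tool_pos: [542.0, 18.8, 41.3]
tcp_rot: [[0.999, 0.001, -0.044], [0.044, 0.0, 0.999], [0.001, -1.0, 0.0]]
wrist_force: [0.4, -0.3, -1.3]
gripper_width: 0.407
time_s: 7.08
tool_pos: [541.9, 19.0, 40.0]
tcp_rot: [[0.999, 0.001, -0.044], [0.044, 0.0, 0.999], [0.001, -1.0, 0.0]]
wrist_force: [-1.2, 0.3, -2.8]
gripper_width: 0.406
```

```bash
python3 -m handwheel '[[0,0.07,0,0,20],[0,0.05,0,0,20],[0,0,0,0,20],[0,0,0,0,20]]'; python3 -m handwheel '[[0,0.04,0,0,20],[0,0,0,0,20],[0,0,0,0,20]]'
```

```text
time_s: 7.52
tool_pos: [541.2, 18.9, 35.5]
tcp_rot: [[0.999, -0.0, -0.044], [0.044, 0.0, 0.999], [-0.0, -1.0, 0.0]]
wrist_force: [0.9, 0.3, -1.2]
gripper_width: 0.408
time_s: 7.77
tool_pos: [541.5, 18.9, 34.7]
tcp_rot: [[0.999, 0.0, -0.044], [0.044, 0.0, 0.999], [0.0, -1.0, 0.0]]
wrist_force: [-0.6, -0.5, 1.3]
gripper_width: 0.406
```

```bash
python3 -m handwheel '[[0.1,-0.03,0,0,20],[0.2,0,0,0,20],[0.25,0,0,0,20],[0.25,0,0,0,20],[0.25,0,0,0,20],[0.25,0,0,0,20],[0.25,0,0,0,20],[0.25,0,0,0,20],[0.25,0,0,0,20],[0.25,0,0,0,20]]'; python3 -m handwheel '[[0.25,0,0,0,20],[0.25,0,0,0,20],[0.25,0,0,0,20],[0.25,0,0,0,20],[0.2,0,0,0,20],[0,0,0,0,20]]'
python3 - <<'E'
from h import *
grab('scene','s3'); grab('wrist','w3')
a=cv2.imread('pics/s3.png')[120:370,200:440]; b=cv2.imread('pics/w3.png')
cv2.imwrite('pics/v3.png',np.hstack([cv2.resize(a,(400,417)),cv2.resize(b,(400,300),dst=None).copy() if 0 else cv2.copyMakeBorder(cv2.resize(b,(400,300)),0,117,0,0,0)]))
E
```

```text
time_s: 8.6
tool_pos: [611.0, 22.0, 35.2]
tcp_rot: [[0.999, -0.0, -0.044], [0.044, 0.0, 0.999], [-0.0, -1.0, 0.0]]
wrist_force: [-1.3, 0.5, -3.0]
gripper_width: 0.405
time_s: 9.1
tool_pos: [648.2, 23.6, 35.6]
tcp_rot: [[0.999, 0.002, -0.044], [0.044, -0.0, 0.999], [0.002, -1.0, -0.0]]
wrist_force: [0.0, 0.1, -2.0]
gripper_width: 0.409
```

View pics/v3.png

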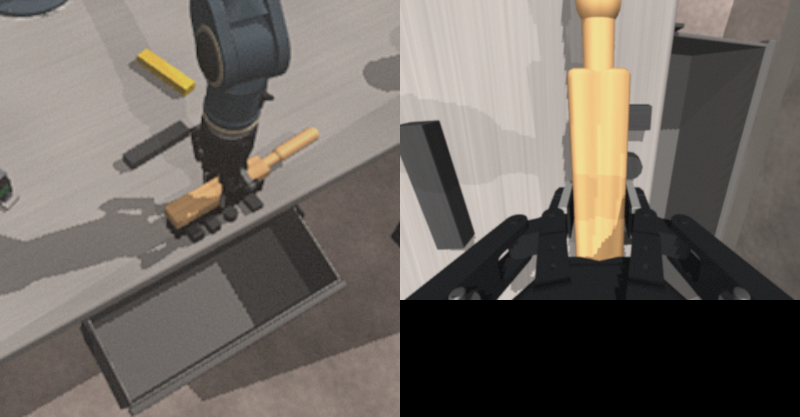

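All four offcuts sit in front of the brush face, just before the edge, and the bin is below. I'll continue over the edge.

```bash
python3 -m handwheel '[[0.2,0,0,0,20],[0.25,0,0,0,20],[0.25,0,0,0,20],[0.25,0,0,0,20],[0.25,0,0,0,20],[0.25,0,0,0,20],[0.25,0,0,0,20],[0.2,0,0,0,20],[0.1,0,0,0,20],[0,0,0,0,20]]'; python3 -m handwheel '[[0,0,0,0,20],[0,0,0,0,20],[-0.2,-0.2,0,0,20],[-0.5,-0.5,0,0,20],[-0.8,-0.5,0,0,20],[-0.8,-0.5,0,0,20],[-0.8,-0.3,0,0,20],[-0.5,0,0,0,20],[0,0,0,0,20],[0,0,0,0,20]]'
python3 - <<'E'
from h import *
grab('scene','s4'); grab('top','t4')
a=cv2.imread('pics/s4.png')[120:370,200:440]; b=cv2.imread('pics/t4.png')[110:290,120:400]
cv2.imwrite('pics/v4.png',np.hstack([cv2.resize(a,(400,417)),cv2.copyMakeBorder(cv2.resize(b,(400,257)),0,160,0,0,0)]))
E
```

```text
time_s: 10.03
tool_pos: [707.1, 26.2, 35.3]
tcp_rot: [[0.999, 0.001, -0.044], [0.044, -0.0, 0.999], [0.001, -1.0, -0.0]]
wrist_force: [0.8, 0.6, -1.3]
gripper_width: 0.404
time_s: 10.87
tool_pos: [597.7, 21.6, 96.2]
tcp_rot: [[0.999, 0.001, -0.044], [0.044, 0.001, 0.999], [0.001, -1.0, 0.001]]
wrist_force: [-0.0, -0.1, -1.8]
gripper_width: 0.407
```

View pics/v4.png

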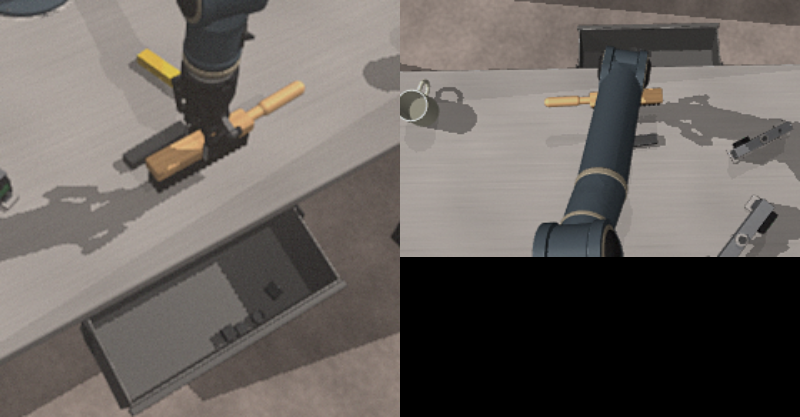

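```bash
python3 -m handwheel '[[-0.33,0,0.5,0,20],[-0.33,0,0.9,0,20],[-0.33,0,0.9,0,20],[-0.33,0,0.9,0,20],[-0.33,0,0.9,0,20],[-0.33,0,0.9,0,20],[-0.33,0,0.9,0,20],[-0.33,0,0.9,0,20],[-0.33,0,0.9,0,20],[-0.33,0,0.9,0,20]]'; python3 -m handwheel '[[0,0,0.6,-0.5,20],[0,0,0,-0.8,20],[0,0,0,-1,20],[0,0,0,-1,20],[0,0,0,-1,20],[0,0,0,-1,20],[0,0,0,-1,20],[0,0,0,-1,20],[0,0,0,-1,20],[0,0,0,-1,20]]'; python3 -m handwheel '[[0,0,0,-1,20],[0,0,0,-1,20],[0,0,0,-1,20],[0,0,0,-1,20],[0,0,0,-1,20],[0,0,0,-0.7,20],[0,0,0,0,20],[0,0,0,0,20]]'; python3 -m handwheel '[[0,0.4,0,0,20],[0,0.7,0,0,20],[0,0.5,0,0,20],[0,0.25,0,0,20],[0,0.1,0,0,20],[0,0,0,0,20],[0,0,0,0,20]]'
```

```text
time_s: 11.8
tool_pos: [488.3, 276.5, 95.2]
tcp_rot: [[0.999, 0.001, -0.044], [0.044, -0.0, 0.999], [0.001, -1.0, -0.0]]
wrist_force: [0.2, 0.5, -1.4]
gripper_width: 0.407
time_s: 12.63
tool_pos: [489.0, 292.5, 95.3]
tcp_rot: [[0.52, 0.001, -0.854], [0.854, -0.0, 0.52], [0.0, -1.0, -0.001]]
wrist_force: [-0.7, 0.4, -1.8]
gripper_width: 0.412
time_s: 13.3
tool_pos: [488.5, 292.4, 95.3]
tcp_rot: [[-0.042, 0.001, -0.999], [0.999, 0.0, -0.042], [0.0, -1.0, -0.001]]
wrist_force: [-0.8, 0.5, -3.0]
gripper_width: 0.409
time_s: 13.88
tool_pos: [487.8, 293.1, 37.2]
tcp_rot: [[-0.044, 0.001, -0.999], [0.999, 0.0, -0.044], [0.0, -1.0, -0.001]]
wrist_force: [0.2, 0.3, -1.9]
gripper_width: 0.406
```

```bash
python3 -m handwheel '[[0,0.07,0,0,20],[0,0.03,0,0,20],[0,0,0,0,20],[0,0,0,0,50],[0,0,0,0,85],[0,0,0,0,85],[0,0,0,0,85],[0,0,0,0,85],[0,0,0,0,85]]'; python3 -m handwheel '[[0,-0.3,0,0,85],[0,-0.8,0,0,85],[0,-1,0,0,85],[0,-1,0,0,85],[0,-1,0,0,85],[0,-1,0,0,85],[0,-0.8,0,0,85],[0,-0.5,0,0,85]]'; python3 -m handwheel '[[-0.4,0,0,0,85],[-0.85,0,0,0,85],[-0.85,0,0,0,85],[-0.85,0,0,0,85],[-0.85,0,0.1,0,85],[-0.85,0,0.1,0,85],[-0.85,0,0.1,0,85],[-0.85,0,0.1,0,85],[-0.85,0,0.1,0,85],[-0.85,0,0.1,0,85]]';  python3 -m handwheel '[[-0.85,0,0.1,0,85],[-0.85,0,0,0,85],[-0.85,0,0,0,85],[-0.85,0,0,0,85],[-0.85,0,0,0,85],[-0.85,0,0,0,85],[-0.85,0,0,0,85],[-0.85,0,0,0,85],[-0.85,0,0,0,85],[-0.85,0,0,0,85]]'; python3 -m handwheel '[[-0.85,0,0,0,85],[-0.85,0,0,0,85],[-0.85,0,0,0,85],[-0.85,0,0,0,85],[0,0,0,0.7,85],[0,0,0,1,85],[0,0,0,1,85],[0,0,0,1,85],[0,0,0,1,85],[0,0,0,1,85]]';  python3 -m handwheel '[[0,0,0,1,85],[0,0,0,1,85],[0,0,0,1,85],[0,0,0,1,85],[0,0,0,1,85],[0,0,0,0,85],[0,0,0,0,85]]'
python3 - <<'E'
from h import *
grab('wrist','w5')
E
```

```text
time_s: 14.63
tool_pos: [487.3, 292.8, 33.9]
tcp_rot: [[-0.044, 0.0, -0.999], [0.999, 0.0, -0.044], [0.0, -1.0, -0.0]]
wrist_force: [0.8, 0.4, -0.2]
gripper_width: 1.002
time_s: 15.3
tool_pos: [488.3, 293.3, 230.0]
tcp_rot: [[-0.044, 0.004, -0.999], [0.999, 0.003, -0.044], [0.003, -1.0, -0.004]]
wrist_force: [0.0, -0.4, 0.2]
gripper_width: 0.993
time_s: 16.13
tool_pos: [478.7, 48.6, 225.3]
tcp_rot: [[-0.043, -0.001, -0.999], [0.999, -0.0, -0.043], [-0.0, -1.0, 0.001]]
wrist_force: [0.3, -0.0, 0.2]
gripper_width: 0.995
time_s: 16.97
tool_pos: [486.7, -205.8, 225.2]
tcp_rot: [[-0.043, -0.002, -0.999], [0.999, 0.001, -0.043], [0.001, -1.0, 0.002]]
wrist_force: [0.9, 0.3, 0.3]
gripper_width: 0.997
time_s: 17.8
tool_pos: [491.2, -306.3, 225.1]
tcp_rot: [[0.53, -0.002, -0.848], [0.848, 0.001, 0.53], [-0.0, -1.0, 0.002]]
wrist_force: [-0.6, 0.9, 1.0]
gripper_width: 0.999
time_s: 18.38
tool_pos: [491.7, -306.1, 225.3]
tcp_rot: [[0.879, -0.001, -0.476], [0.476, 0.0, 0.879], [-0.001, -1.0, 0.001]]
wrist_force: [-0.5, -0.4, 0.8]
gripper_width: 0.993
```

View pics/w5.png

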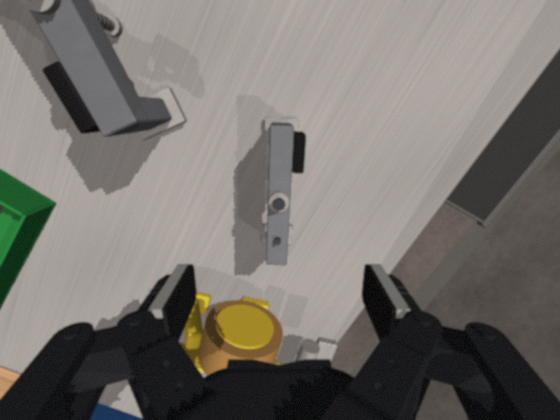

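The small gauge's beam is at (271–293, 124) to (266–288, 264), with its cap at (279,204). The tape gun lies beyond its far end.

```bash
python3 - <<'E'
from h import *
d=pickle.load(open('pics/wrist.pkl','rb')); t=pickle.load(open('pics/top.pkl','rb'))
P=[onz(d,*p,72) for p in((271.5,124),(292.5,124),(266.5,264),(287.5,264))]
for p in P: print(p.round(1))
c=np.mean(P,0); y=(P[0]+P[1]-P[2]-P[3])/2; print('centre',c.round(1),'len',np.hypot(*y[:2]),'ang',np.degrees(np.arctan2(y[1],y[0])),'width',np.linalg.norm(P[0]-P[1]),'cap',onz(d,279,204,86).round(1))
o=readout.get_obs(); R=np.array(o['tcp_rot']); print('shift tool x,z mm',(R.T@(c-np.array(o['tool_pos'])))[[0,2]])
# bar refined, from wrist-2 style: top picture 4 not clear
E
```

```text
[ 452.3 -250.4   72. ]
[ 470.2 -240.8   72. ]
[ 519.1 -388.5   72. ]
[ 540.1 -377.1   72. ]
centre [ 495.4 -314.2   72. ] len 153.2480252836935 ang 116.45562123688102 width 20.367183934865512 cap [ 495.4 -314.7   86. ]
shift tool x,z mm [-0.68715504 -8.93266689]
```

```bash
python3 -m handwheel '[[-0.02,0,-0.3,0.33,50],[0,0.8,0,0,50],[0,0.9,0,0,50],[0,0.9,0,0,50],[0,0.9,0,0,50],[0,0.9,0,0,50],[0,0.8,0,0,50],[0,0.5,0,0,50],[0,0.4,0,0,50],[0,0,0,0,50]]'; python3 -m handwheel '[[0,0,0,0,50],[0,0,0,0,40],[0,0,0,0,30],[0,0,0,0,24],[0,0,0,0,15],[0,0,0,0,10],[0,0,0,0,10],[0,0,0,0,10],[0,0,0,0,10]]' 50
python3 - <<'E'
from h import *
grab('wrist','w6')
E
```

```text
time_s: 19.27
tool_pos: [495.1, -314.0, 40.4]
tcp_rot: [[0.896, -0.004, -0.443], [0.443, 0.002, 0.896], [-0.003, -1.0, 0.003]]
wrist_force: [0.4, 0.5, -0.2]
gripper_width: 0.58
time_s: 20.02
tool_pos: [496.7, -315.0, 44.1]
tcp_rot: [[0.896, 0.002, -0.443], [0.443, -0.001, 0.896], [0.001, -1.0, -0.001]]
wrist_force: [-1.5, -0.7, 6.0]
gripper_width: 0.271
```

```bash
python3 -m handwheel '[[0,-0.3,0,0,10],[0,-0.7,0,0,10],[0,-0.9,0,0,10],[0,-0.7,0,0,10],[0,-0.4,0,0,10],[0,0,0,0,10]]'; python3 -m handwheel '[[0.2,0,0.4,0,10],[0.39,0,0.79,0,10],[0.39,0,0.79,0,10],[0.39,0,0.79,0,10],[0.39,0,0.79,0,10],[0.39,0,0.79,0,10],[0.39,0,0.79,0,10],[0.39,0,0.79,0,10],[0.39,0,0.79,0,10],[0.39,0,0.79,0,10]]'; python3 -m handwheel '[[0.39,0,0.79,0,10],[0.39,0,0.79,0,10],[0.25,0,0.4,-0.5,10],[0,0,0,-0.8,10],[0,0,0,-1,10],[0,0,0,-1,10],[0,0,0,-1,10],[0,0,0,-1,10],[0,0,0,-1,10],[0,0,0,-1,10]]'; python3 -m handwheel '[[0,0,0,-1,10],[0,0,0,-1,10],[0,0,0,-1,10],[0,0,0,-0.8,10],[0,0,0,-0.45,10],[0,0,0,0,10],[0,0,0,0,10],[0,0,0,0,10]]'
python3 - <<'E'
from h import *
grab('wrist','w7')
E
```

```text
time_s: 20.57
tool_pos: [497.6, -314.8, 135.2]
tcp_rot: [[0.896, 0.004, -0.444], [0.444, -0.002, 0.896], [0.003, -1.0, -0.003]]
wrist_force: [1.3, -2.1, -5.5]
gripper_width: 0.277
time_s: 21.4
tool_pos: [494.1, -60.6, 131.1]
tcp_rot: [[0.896, -0.004, -0.444], [0.444, 0.001, 0.896], [-0.003, -1.0, 0.002]]
wrist_force: [0.6, -1.0, -5.8]
gripper_width: 0.271
time_s: 22.23
tool_pos: [496.1, 4.0, 131.5]
tcp_rot: [[0.333, -0.003, -0.943], [0.943, -0.0, 0.333], [-0.001, -1.0, 0.003]]
wrist_force: [0.1, -0.3, -5.5]
gripper_width: 0.272
time_s: 22.9
tool_pos: [496.8, 3.9, 132.2]
tcp_rot: [[-0.098, -0.002, -0.995], [0.995, -0.0, -0.098], [-0.0, -1.0, 0.002]]
wrist_force: [0.7, -0.1, -4.8]
gripper_width: 0.275
```

View pics/w7.png

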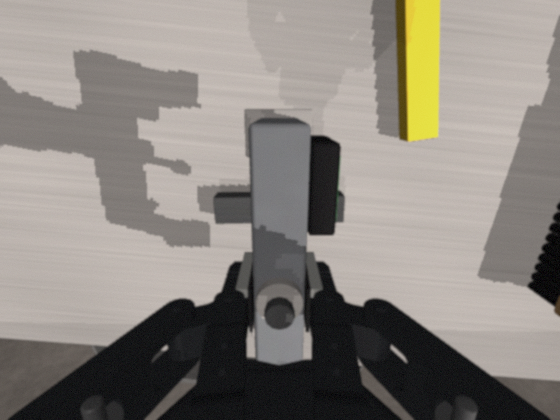

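The gauge is held squarely over the bar, which is visible at (215–252, 193–223) and (340,205). I'll measure the bar's edges numerically in this view.

```bash
python3 - <<'E'
from h import *
d=pickle.load(open('pics/wrist.pkl','rb')); g=cv2.cvtColor(cv2.imread('pics/w7.png'),cv2.COLOR_BGR2GRAY)
for c in(222,232,244,341): print(c,g[184:232,c].tolist())
print(g[212,206:256].tolist(), g[208,334:350].tolist())
for p in[(218,195),(246,195),(218,223),(246,223),(341,194),(341,220)]: print(p,onz(d,*p,20).round(1),onz(d,*p,0).round(1))
p=(496.8,3.9,132.2); print(proj(d,(496.8,3.9,132.2-44.1+86)), proj(d,(498.6,3.4,20)))
E
```

```text
222 [146, 124, 112, 109, 110, 113, 108, 94, 67, 43, 41, 34, 42, 56, 71, 80, 82, 81, 80, 78, 82, 81, 82, 80, 79, 79, 79, 81, 82, 77, 77, 80, 81, 80, 80, 80, 80, 78, 89, 114, 151, 176, 186, 182, 180, 182, 182, 182]
232 [152, 120, 110, 111, 111, 108, 106, 91, 61, 41, 34, 36, 44, 57, 71, 82, 82, 83, 82, 82, 82, 80, 82, 80, 78, 81, 81, 80, 81, 79, 83, 77, 81, 78, 79, 77, 76, 79, 93, 132, 168, 180, 182, 184, 183, 181, 180, 185]
244 [158, 130, 112, 110, 108, 111, 108, 94, 61, 38, 38, 34, 45, 59, 76, 83, 83, 84, 83, 78, 81, 83, 79, 81, 80, 81, 82, 82, 79, 78, 81, 79, 82, 82, 80, 78, 75, 84, 105, 142, 172, 181, 183, 184, 188, 184, 182, 183]
341 [172, 172, 176, 180, 179, 176, 163, 137, 103, 69, 48, 48, 66, 77, 83, 83, 82, 85, 76, 78, 80, 80, 77, 79, 78, 78, 75, 79, 80, 79, 79, 82, 82, 80, 79, 81, 81, 102, 145, 178, 189, 187, 182, 183, 182, 184, 187, 189]
[152, 149, 148, 143, 136, 130, 127, 121, 97, 81, 76, 79, 81, 81, 78, 79, 82, 80, 79, 78, 82, 80, 82, 81, 79, 79, 81, 80, 81, 78, 79, 81, 80, 80, 80, 79, 82, 79, 79, 83, 79, 77, 81, 76, 70, 70, 82, 95, 111, 123] [34, 40, 60, 75, 82, 80, 79, 78, 79, 102, 142, 174, 188, 190, 190, 191]
(218, 195) [493.2 -52.2  20. ] [499.4 -55.9   0. ]
(246, 195) [490.8 -27.   20. ] [496.8 -28.8   0. ]
(218, 223) [520.4 -51.3  20. ] [528.7 -55.    0. ]
(246, 223) [517.9 -25.4  20. ] [526. -27.   0.]
(341, 194) [481.6  58.1  20. ] [486.9  63.    0. ]
(341, 220) [506.4  62.2  20. ] [513.6  67.5   0. ]
(np.float64(280.57623540875306), np.float64(319.3683381993278)) (np.float64(278.75600766461946), np.float64(206.2844467493148))
```

```bash
python3 - <<'E'
from h import *
d=pickle.load(open('pics/wrist.pkl','rb')); im=cv2.imread('pics/w7.png'); g=cv2.cvtColor(im,cv2.COLOR_BGR2GRAY)
m=(g[285:345,255:303]<60).astype(np.uint8); n,l,s,c=cv2.connectedComponentsWithStats(m)
for i in range(1,n):
    if s[i,4]>60: print(s[i],c[i]+[255,285], onz(d,*(c[i]+[255,285]),174).round(1))
print('cap guess',onz(d,279,313,174).round(1))
for p in((251,120),(310,120),(256,362),(302,362)): print(p,onz(d,*p,132.2-44.1+72).round(1))
print(g[105:130,280].tolist(),g[340:368,280].tolist())
E
```

```text
[ 10  13  29  30 607] [278.12026359 311.72652389] [493.2   2.5 174. ]
cap guess [493.8   3.  174. ]
(251, 120) [419.5 -14.8 160.1]
(310, 120) [417.3   7.2 160.1]
(256, 362) [535.1  -4.6 160.1]
(302, 362) [532.9  18.3 160.1]
[186, 186, 181, 172, 158, 160, 165, 166, 154, 133, 117, 109, 98, 77, 63, 60, 62, 65, 80, 94, 105, 112, 116, 123, 124] [135, 136, 137, 135, 136, 135, 138, 134, 136, 137, 135, 133, 137, 138, 136, 137, 136, 138, 136, 134, 134, 129, 125, 115, 90, 57, 25, 20]
```

```bash
python3 -m handwheel '[[0,0.3,-0.17,0,10],[0,0.6,0,0,10],[0,0.6,0,0,10],[0,0.3,0,0,10],[0,0.1,0,0,10],[0,0,0,0,10],[0,0,0,0,10]]'
python3 - <<'E'
from h import *
d=grab('scene','s8'); grab('wrist','w8'); o=readout.get_obs(); p=np.array(o['tool_pos']); print(p)
a=cv2.imread('pics/s8.png')
u,v=map(int,proj(d,(500,3,20))); print(u,v)
cv2.imwrite('pics/v8.png',cv2.resize(a[v-60:v+40,u-65:u+65],None,fx=6,fy=6,interpolation=cv2.INTER_CUBIC))
z=p[2]-44.1; c=proj(d,(p[0]-1,p[1],z)); print('exp foot centre in crop',(c[0]-u+65)*6,(c[1]-v+60)*6)
s=cv2.imread('pics/scene0.png'); g=s.max(2); g[:190]=255;g[225:]=255;g[:,:268]=255;g[:,320:]=255
for th in(70,90):
  c=max(cv2.findContours((g<th).astype(np.uint8),cv2.RETR_EXTERNAL,cv2.CHAIN_APPROX_NONE)[0],key=cv2.contourArea)
  print(th,cv2.approxPolyDP(c,2,True)[:,0].tolist())
E
```

```text
time_s: 23.53
tool_pos: [503.1, 4.4, 76.2]
tcp_rot: [[-0.098, 0.001, -0.995], [0.995, 0.0, -0.098], [-0.0, -1.0, -0.001]]
wrist_force: [0.0, -0.3, -4.0]
gripper_width: 0.27
[503.42646015   4.46560373  76.69654833]
292 203
exp foot centre in crop 399.3679770069624 348.32653487322926
70 [[312, 198], [280, 218], [274, 213], [274, 216], [281, 220], [312, 201]]
90 [[312, 197], [308, 193], [274, 212], [274, 217], [278, 221], [312, 201]]
```

View pics/v8.png

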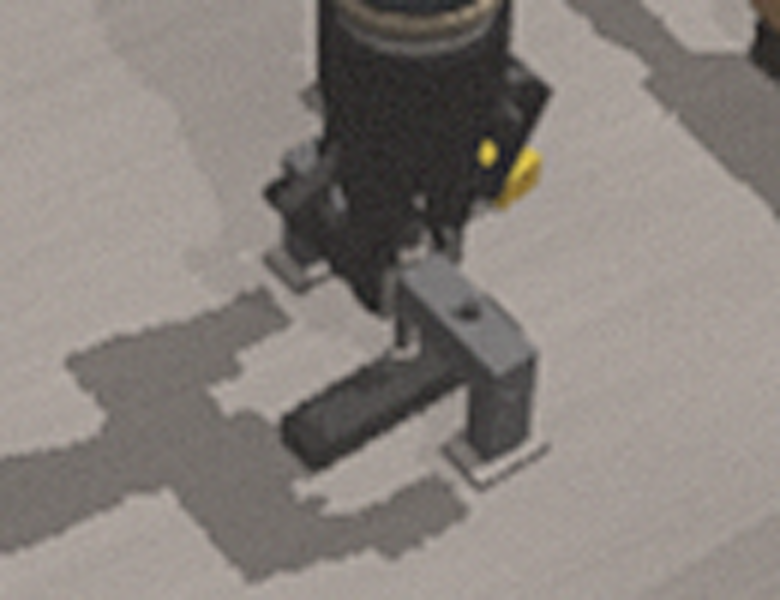

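The foot disc appears at crop (405,350), close to the predicted (399,348), above the bar's top face. I'll get one more bar estimate from the first scene picture.

```bash
python3 - <<'E'
from h import *
d=pickle.load(open('pics/scene.pkl','rb'))
for p in((274,212.5),(308,193),(312.5,198),(280,218.5)): print(onz(d,*p,20).round(1))
print(np.mean([onz(d,*p,20) for p in((274,212.5),(308,193),(312.5,198),(280,218.5))],0).round(1))
k=lambda u,v:(292-65+(u+.5)/6-.5,203-60+(v+.5)/6-.5)
print('disc',onz(d,*k(405,350),32.3).round(1),'barfront top corner',onz(d,*k(318,440),20).round(1),'left corner',onz(d,*k(286,418),20).round(1))
for x in(494,498,500.5,503): print(x,[round(float(a),1) for a in proj(d,(x,3,20))])
w=pickle.load(open('pics/wrist.pkl','rb')); im=cv2.imread('pics/w8.png'); g=cv2.cvtColor(im,cv2.COLOR_BGR2GRAY)
cv2.imwrite('pics/v9.png',cv2.resize(im[120:360,160:400],None,fx=2.5,fy=2.5))
E
```

```text
[500.8 -56.   20. ]
[490.1  59.7  20. ]
[511.5  60.7  20. ]
[526.2 -52.2  20. ]
[507.1   3.   20. ]
disc [502.5   6.1  32.3] barfront top corner [518.3 -48.9  20. ] left corner [500.4 -55.   20. ]
494 [291.4, 202.1]
498 [292.2, 203.0]
500.5 [292.6, 203.7]
503 [293.1, 204.3]
```

View pics/v9.png

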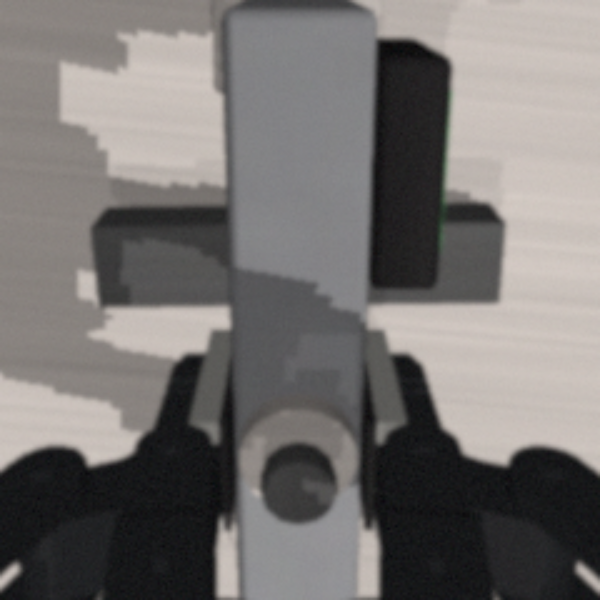

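```bash
python3 - <<'E'
from h import *
w=pickle.load(open('pics/wrist.pkl','rb')); k=lambda u,v:(160+(u+.5)/2.5-.5,120+(v+.5)/2.5-.5)
for u,a,b in((165,222,304),(470,219,301)):
    A,B=onz(w,*k(u,a),20),onz(w,*k(u,b),20); print(A.round(1),B.round(1),((A+B)/2).round(1))
print('ends',onz(w,*k(97,260),20).round(1),onz(w,*k(501,260),20).round(1))
for v in(480,485): print('cap',onz(w,*k(299,v),118.4).round(1))
print('beam end',onz(w,*k(232,10),104.4).round(1),onz(w,*k(374,10),104.4).round(1))
print(readout.get_obs()['tool_pos'])
E
```

```text
[492.2 -35.4  20. ] [518.1 -34.4  20. ] [505.2 -34.9  20. ]
[482.9  51.3  20. ] [508.3  55.7  20. ] [495.6  53.5  20. ]
ends [505.9 -54.7  20. ] [494.5  62.5  20. ]
cap [499.5   3.6 118.4]
cap [500.4   3.7 118.4]
beam end [427.2 -13.6 104.4] [425.1   7.6 104.4]
[503.42646015   4.46560373  76.69654833]
```

```bash
python3 -m handwheel '[[0,0.1,0,0,10],[0,0.15,0,0,10],[0,0.15,0,0,10],[0,0.15,0,0,10],[0,0.15,0,0,10],[0,0.15,0,0,10],[0,0.1,0,0,10],[0,0.05,0,0,10],[0,0,0,0,10],[0,0,0,0,10]]'; python3 -m handwheel '[[0,0.04,0,0,10],[0,0,0,0,10],[0,0,0,0,10]]'
```

```text
time_s: 24.47
tool_pos: [502.6, 4.4, 45.9]
tcp_rot: [[-0.098, -0.0, -0.995], [0.995, 0.0, -0.098], [0.0, -1.0, 0.0]]
wrist_force: [0.8, -0.6, -3.5]
gripper_width: 0.271
time_s: 24.72
tool_pos: [502.7, 4.4, 44.8]
tcp_rot: [[-0.098, 0.0, -0.995], [0.995, 0.0, -0.098], [0.0, -1.0, -0.0]]
wrist_force: [0.9, 0.4, -3.8]
gripper_width: 0.271
```

```bash
python3 -m handwheel '[[0,0.03,0,0,10],[0,0,0,0,10],[0,0,0,0,10]]'
```

```text
time_s: 24.97
tool_pos: [502.6, 4.4, 44.1]
tcp_rot: [[-0.098, 0.0, -0.995], [0.995, 0.0, -0.098], [0.0, -1.0, -0.0]]
wrist_force: [-1.4, -0.8, 2.2]
gripper_width: 0.272
```

```bash
python3 -m handwheel '[[0,0.02,0,0,10],[0,0,0,0,25],[0,0,0,0,30],[0,0,0,0,40],[0,0,0,0,55],[0,0,0,0,55],[0,0,0,0,55],[0,0,0,0,55]]'; python3 -m handwheel '[[0,-0.2,0,0,55],[0,-0.3,0,0,55],[0,-0.5,0,0,55],[0,-0.8,0,0,55],[0,-0.8,0,0,55],[0,-0.8,0,0,55],[0,-0.8,0,0,55],[0,-0.5,0,0,55],[0,0,0,0,55]]'
python3 - <<'E'
from h import *
d=grab('scene','s10'); w=grab('wrist','w10')
a=cv2.imread('pics/s10.png'); b=cv2.imread('pics/w10.png')
cv2.imwrite('pics/v10.png',np.hstack([cv2.resize(a[140:260,220:370],(400,320),interpolation=cv2.INTER_CUBIC),cv2.resize(b,(400,320))]))
E
```

```text
time_s: 25.63
tool_pos: [502.6, 4.5, 43.1]
tcp_rot: [[-0.098, -0.0, -0.995], [0.995, 0.0, -0.098], [0.0, -1.0, 0.0]]
wrist_force: [-0.2, -0.2, -0.2]
gripper_width: 0.644
time_s: 26.38
tool_pos: [504.9, 4.4, 188.5]
tcp_rot: [[-0.098, 0.008, -0.995], [0.995, 0.001, -0.098], [0.001, -1.0, -0.008]]
wrist_force: [0.4, -0.6, 0.8]
gripper_width: 0.645
```

View pics/v10.png

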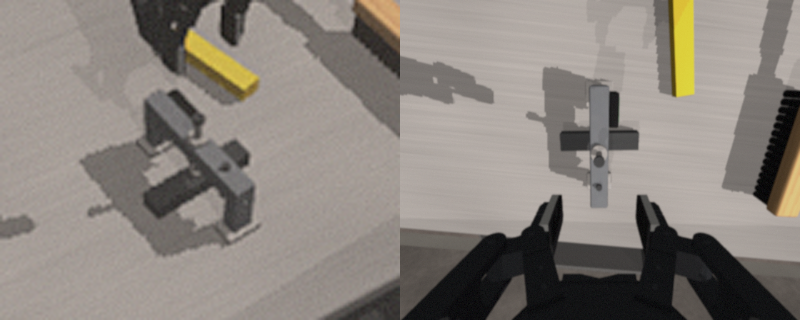

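The gauge stands upright over the bar, and the cap is raised, at wrist ≈(279,208). Last numerical check: foot axis against the bar centreline, and the cap height from two views.

```bash
python3 - <<'E'
from h import *
w=pickle.load(open('pics/wrist.pkl','rb')); s=pickle.load(open('pics/scene.pkl','rb'))
b=cv2.imread('pics/w10.png'); g=cv2.cvtColor(b,cv2.COLOR_BGR2GRAY)
for c in(232,250,312,325): print(c,g[160:205,c].tolist())
print('cols',g[185,215:240].tolist(),g[185,322:340].tolist())
a=cv2.imread('pics/s10.png')
cv2.imwrite('pics/v11.png',np.hstack([cv2.resize(b[105:280,220:340],(400,583),interpolation=cv2.INTER_CUBIC),cv2.resize(a[165:240,265:323],(400,583)[:2] if 0 else (390,583),interpolation=cv2.INTER_CUBIC)]))
for z in(86,106): print(z,proj(w,(501.5,3.8,z)),proj(s,(501.5,3.8,z)))
E
```

```text
232 [106, 105, 102, 108, 102, 103, 106, 101, 102, 103, 94, 80, 58, 36, 38, 41, 47, 51, 54, 53, 51, 52, 51, 52, 51, 54, 51, 46, 51, 47, 50, 50, 50, 53, 50, 50, 57, 69, 92, 109, 112, 118, 114, 115, 116]
250 [169, 163, 159, 158, 159, 147, 126, 108, 100, 103, 96, 78, 50, 33, 35, 44, 45, 55, 50, 54, 52, 51, 52, 49, 51, 51, 51, 49, 50, 48, 54, 49, 50, 51, 50, 51, 68, 97, 139, 167, 172, 174, 173, 174, 171]
312 [164, 163, 161, 160, 151, 127, 114, 108, 105, 103, 84, 57, 41, 44, 56, 73, 73, 77, 76, 76, 75, 77, 74, 75, 72, 72, 72, 74, 75, 74, 75, 75, 75, 74, 72, 77, 102, 137, 167, 172, 172, 171, 173, 174, 179]
325 [163, 163, 163, 161, 160, 164, 160, 152, 129, 110, 84, 57, 35, 43, 58, 70, 76, 75, 77, 76, 77, 76, 74, 77, 74, 73, 70, 75, 77, 74, 76, 73, 74, 75, 73, 83, 108, 145, 169, 176, 175, 172, 172, 174, 173]
cols [118, 118, 117, 117, 116, 118, 118, 116, 105, 80, 57, 49, 51, 50, 54, 52, 49, 54, 48, 50, 50, 52, 48, 51, 52] [75, 74, 72, 73, 75, 74, 74, 74, 74, 73, 71, 94, 134, 166, 176, 180, 179, 179]
86 (np.float64(278.91770853981933), np.float64(205.39211642745607)) (np.float64(293.5788417304326), np.float64(188.18713535399618))
106 (np.float64(278.9581300484887), np.float64(213.27989390642944)) (np.float64(293.7389328214184), np.float64(183.15334160772943))
```

```bash
python3 - <<'E'
from h import *
w=pickle.load(open('pics/wrist.pkl','rb')); g=cv2.cvtColor(cv2.imread('pics/w10.png'),cv2.COLOR_BGR2GRAY)
M=[]
for c,a,b in((250,175.3,197.3),(312,173.8,196.6)):
    m=(onz(w,c,a,20)+onz(w,c,b,20))/2; M.append(m); print(m.round(1))
m=(g[195:235,266:293]<75).astype(np.uint8); n,l,s,c=cv2.connectedComponentsWithStats(m)
d=M[1]-M[0]; nrm=np.array([d[1],-d[0]])/np.hypot(*d[:2])
for i in range(1,n):
    if s[i,4]>20:
        p=onz(w,*(c[i]+[266,195]),106); print(s[i],(c[i]+[266,195]).round(1),p.round(1),'offset from centreline',((p-M[0])[:2]@nrm).round(1))
# feet undersides / beam ends
col=g[100:285,281]; print(col[:25].tolist(),col[150:].tolist())
E
```

```text
[505.  -27.2  20. ]
[497.3  39.5  20. ]
[  6   8  13  15 124] [278.5 209.8] [498.5   3.1 106. ] offset from centreline -2.9
[160, 160, 154, 133, 116, 113, 130, 141, 133, 123, 104, 90, 82, 100, 113, 123, 126, 126, 129, 126, 126, 126, 123, 125, 122] [116, 123, 129, 129, 128, 128, 128, 129, 130, 132, 130, 132, 133, 130, 131, 131, 129, 132, 132, 131, 129, 132, 141, 156, 164, 167, 167, 169, 172, 170, 172, 173, 171, 171, 173]
```

```bash
python3 - <<'E'
from h import *
w=pickle.load(open('pics/wrist.pkl','rb'))
A=onz(w,281,113,72);B=onz(w,281,272.3,72);c=(A+B)/2;print(A.round(1),B.round(1),c.round(1),np.linalg.norm(A-B))
print('offset',((c-np.array([505,-27.2,0]))[:2]@np.array([.9934,.1147])).round(1)); t=grab('top','t12'); print(readout.get_obs()['time_s'])
im=t['frame'].max(2); 
s=pickle.load(open('pics/scene.pkl','rb'))['frame']; b=cv2.imread('pics/s4.png')
hsv=cv2.cvtColor(t['frame'],cv2.COLOR_RGB2HSV); m=cv2.inRange(hsv,(5,70,100),(25,220,255)); m[:,:190]=0;m[:,215:]=0;m[238:]=0;m[:185]=0
P=np.column_stack(np.nonzero(m)); q=P.mean(0); print('brush',onz(t,q[1],q[0],56).round(1))
E
```

```text
[425.3  -1.9  72. ] [576.2  13.2  72. ] [500.7   5.7  72. ] 151.59876212051253
offset -0.5
26.5333
brush [485.2 293.5  56. ]
```

```bash
python3 -c "
from plant import job; print(job.hand_in())"
```

```text
the job is handed in; nothing more can be done
None
```

I swept all four offcuts into the bin with the bench brush and put the brush back within a few mm of where it started. The smaller gauge now stands over the dark steel bar, across its length. I handed the job in at about 26.5 s; it reports no verdict.

**What the last checks showed:**
- **Offcuts:** the scene picture showed all four in the bin after the sweep.
- **Brush:** it rests at about (485, 294), where it started.
- **Gauge:** the feet touched down at the same tool height as at pickup (44.1 mm), with only light contact force. It stands upright, and the gripper is clear above it.
- **Foot on the bar:** the last wrist view put it 0.5 mm (from the beam ends) or 2.9 mm (from the cap) off the bar's centreline. These disagree, but both are inside the 7.5 mm limit, and the cap figure probably leans toward the robot because the cap's side is in view.

**Disagreements and gaps:**
- **Bar position:** the cameras disagreed on the bar's x at its middle. The top view gave 499 mm, the wrist view about 501 mm, and a rough scene estimate 504–507 mm. I aimed for 500.5 mm, and the arm's own reading put the gauge at about 502 mm.
- **Reading:** I could not read the gauge directly, so 20 mm is inferred from the seating height.
- **Bar, mug and tape gun:** in the last wrist view the bar showed no clear movement. I did not measure the mug or tape gun at the end.

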